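# Lock the lens-lathe spindle with its long locking bar

### The job

Lock the lathe spindle: take the longest of the three headed bars out of the rack, feed it down through the guide tube on top of the headstock until it rests on the spindle, and let go of it. Then swing the spindle's ball lever away from the robot until the bar drops into the spindle's hidden cross-hole, and push the bar down until its head sits fully home on the rim of the tube. Leave the two other bars in the rack and do not disturb the other things on the bench.

Things in the scene. Friction and masses are not known exactly. Their poses are not given: they have to be found in the camera images.
- long_bar_head (a point): Centre of the head of the locking bar, the longest and highest of three like bars standing in the rack: round steel, 14 mm diameter, nose chamfered 3 mm, 134 mm long below a round black head 32 mm wide and 20 mm tall. About 170 g. z runs up along the bar. This point is 144 mm above the nose and is the place to grasp; the nose stands 6 mm above the bench in the rack.
- long_bar_under (a point): Centre of the underside of the locking bar's head, 134 mm above its nose.
- long_bar_tip (a point): Centre of the nose (lower end) of the locking bar; z runs up along the bar.
- middle_bar_head (a point): Centre of the head of the middle bar, like the locking bar but 95 mm long below its head; to be left in the rack.
- short_bar_head (a point): Centre of the head of the shortest bar, like the locking bar but 65 mm long below its head; to be left in the rack.
- rack: Fixed aluminium block, 60 mm (x) by 180 mm (y) by 46 mm high, origin at the centre of its underside. Three 18 mm holes, 40 mm deep, along its y at -60, 0 and +60 mm, each holding one upright bar; their order varies. The heads have free room on the block's x sides.
- headstock: Fixed cream lathe headstock, a box 110 mm (x) by 130 mm (y) by 110 mm high with the guide tube standing on top and the spindle through it along y; origin under the tube at bench height. When the spindle's cross-hole (18 mm wide, hidden inside) comes under the tube, a bar resting on the spindle falls about 44 mm onto a stiff plunger and holds the spindle fast.
- guide_mouth (a point): Centre of the rim of the upright steel guide tube on the headstock, 150 mm above the bench; bore 16 mm, countersunk mouth about 22 mm, outside 36 mm. Axes as the headstock's. A bar fed in rests on the spindle with its nose 62 mm below this rim. After it drops, its head is about 28 mm above the rim: press it down (the plunger yields at about 9 N and stays) until the head meets the rim.
- spindle_axis (a point): Point on the spindle's horizontal axis in the plane of the lever, 66 mm above the bench, 130 mm from the tube along the headstock's +y. Fixed; y is the axis of rotation, x and z are the headstock's.
- spindle (a joint): Angle of spindle and lever, rad: 0 with the lever straight up, positive leaning to the headstock's +x (away from the robot), range -1.1 to 1.1. It starts at -0.85 to -0.45; the cross-hole comes under the tube at an unknown angle between -0.1 and 0.7, give or take 0.2. About 2 N at the ball turns it; it stays where it is left.
- lever_ball (a point): Centre of the black ball, 30 mm diameter, on the end of the spindle's lever, 100 mm from the axis: at spindle_axis + 100 mm x (sin q along x, cos q along z). It can be taken from above.
- wrench: A 160 mm open-ended wrench lying near the robot; loose, to be left alone. Origin at its underside.
- screwdriver: A 180 mm screwdriver lying at the robot's left; loose, to be left alone. Origin at its underside.
- brush: A 160 mm brush lying beyond the rack; loose, to be left alone. Origin at its underside.
- oil: An amber oil bottle, 48 mm diameter, 110 mm tall; loose, to be left alone. Origin at its underside.
- collet: A steel collet ring, 44 mm diameter, 30 mm tall; loose, to be left alone. Origin at its underside.
- jar: A glass jar, 60 mm diameter, 60 mm tall; loose, to be left alone. Origin at its underside.
- dish: A white dish, 90 mm wide, 25 mm tall; loose, to be left alone. Origin at its underside.
Things that resemble listed ones, but are neither listed nor needed, are in the scene too. Leave any purple or yellow look-alike of the part that bears long_bar_head alone.

How it is judged:
By the outcome, as a careful person would: the job done as asked, in the order asked, and still so for the second after the job is handed in, with the robot touching nothing.
It also fails if it takes over 61 s, if anything falls off the work surface, if the arm or the gripper's body presses on something with over 40 N, if the wrist force passes 120 N, or if a joint passes its speed limit or range.

### The arm

A 7-joint arm with a two-finger parallel gripper is mounted at the origin on the work surface. World frame = base frame: x ahead of the robot, y to its left, z up, the work surface at z = 0. Lengths are in m, angles in rad, forces in N, time in s.
With the tool pointing down it reaches from about 0.4 to 0.85 m from the base axis. Payload 10.4 kg.
Tool frame: the origin (TCP) lies at the very end of the fingers, on their centre line; the grasp point (between the pads) lies 19 mm behind it; z points along the fingers, y is the line along which they close (so a half turn about z gives the same grasp; the last joint's range is limited). The gripper opens to 85 mm and grips with 20 to 120 N. Pads are 22 mm wide; open, the fingers measure 114 mm over their backs; the gripper's body (76 mm by 85 mm) begins 54 mm behind the grasp point. The pads swing forward as they close: fully open they stand 13 mm farther back than shut.
Start: joints at [1.247, 0.332, -0.065, 1.46, 0.022, 1.35, -0.088], TCP at [0.185, -0.597, 0.231] pointing down, gripper open.
Joint ranges: [-2.6, 2.6], [-0.5, 2.12], [-1.47, 1.34], [0.16, 2.42], [-1.27, 4.41], [0.06, 2.06], [-2.6, 2.6]. Speed limits (rad/s): [2.22, 2.22, 2.79, 2.79, 3.14, 3.14, 3.14].

### API

Orientations are given as a unit quaternion [x, y, z, w].
In Python, from workcell import * gives the robot as it stands.
- The arm moves only by the tool step_arm, never from a script. Its argument "commands" is one flat list of numbers, 7 for each row, row after row: the finger opening in mm, from 0 to 85.4, then the shift along the world's x, y, z as a fraction of full scale, then the turn, a rotation vector about the world's x, y, z as a fraction of full scale. A call has exactly 10 rows; each row is the pose to reach, as a shift and turn from the pose commanded when the call began, turning the shorter way round; what a row does not reach only later rows make up. Full scale, the value 1, is 0.6 m for a shift and pi rad for a turn. A row lasts 1/8 s, in which the tool goes at most 62.5 mm and 10.7 degrees, less where a joint would pass 70% of its speed; a pose out of reach is approached as far as the arm can. A call with a number of a shift or a turn outside -1 to 1 is refused whole. A call with a gripper value outside its range is refused whole. The fingers move at their own pace and stop on an object; "squeeze" is the grip in N (left out, the last holds). Time passes only in rows, so rows that repeat a pose let the fingers close, or fill a call up. It gives the time, the measured TCP pose, the force, the opening and the grip force at its end, in the units of the state.
- get_obs(): the state, without advancing time (a new reading comes with each control period).
- camera(name): name is "side" or "top" or "wrist"; returns the picture (400x640x3 uint8, red, green, blue); there is no depth.
- camera_params(name): a dict with "mtx" (3x3 intrinsics, pixels), "dist" ([k1, k2, p1, p2, k3] as OpenCV has them; the pictures are not rectified), "extrinsics" (4x4, takes a point from world to camera coordinates); the wrist camera has in their place "tool_from_camera" (4x4, takes a point from camera to tool coordinates, whose origin is the TCP and whose axes are the flange's). Camera axes: x right, y down, z forward; pixel columns grow to the right and rows downward; lengths in m; the calibration is good to about 2 mm. A picture is of the moment at which its call begins: read the wrist's pose just before it. camera_params takes no time and is no camera call.
- hand_in(): hands the job in; it is judged then, once.
The state is a dict: "clock": time; "joint_pos": joint angles; "joint_velocities": joint speeds; "tau": joint torques, N m; "position": TCP position; "ee_rot": TCP orientation; "ft_force": force on the tool from outside, world axes, zero at the start; "torque": the same for the moment, N m; "grip_width": opening from 0.0 (shut) to 1.0 (fully open); "grasp_force": force on a finger pad.
Only numpy, scipy, OpenCV 4.12 (cv2) and the standard library are available. Lean on these libraries where they do the work, as an engineer would, in place of code of your own. Each camera call takes 0.05 s, during which the arm holds its last target. There are 200 camera calls.

## Working session

There is one attempt and no reset: what is moved stays moved. The work goes in short steps, Python scripts to look and compute and a tool call to move; the robot and the scene stay as the last step left them, time stands still between calls to the robot, and variables do not carry over. Pictures are saved under pics/ and viewed, at most 10 in all, crops included, and the job is handed in when it is done.

Besides the shell and the picture viewer there is one more tool, called after "Emit:" as a command line: name --argument value ..., lists and objects as JSON in quotes. step_arm: Moves the arm, as the interface text tells. Its arguments: {"type":"object","properties":{"commands":{"type":"array","items":{"type":"number"}},"squeeze":{"type":"number"}},"required":["commands"]}

```bash
mkdir -p pics; ls
cat > h.py <<'E'
from workcell import *
import numpy as np, cv2
def ray(name,uv,P=None):
    p=camera_params(name); K=np.array(p["mtx"]);d=np.array(p["dist"])
    n=cv2.undistortPoints(np.array([[uv]],float),K,d)[0,0]
    E=np.array(p["extrinsics"]); R=E[:3,:3];t=E[:3,3]
    o=-R.T@t; v=R.T@np.array([n[0],n[1],1.]); return o,v/np.linalg.norm(v)
def onz(name,uv,z):
    o,v=ray(name,uv); return o+v*(z-o[2])/v[2]
def proj(name,pts):
    p=camera_params(name);E=np.array(p["extrinsics"])
    return cv2.projectPoints(np.array(pts,float).reshape(-1,1,3),cv2.Rodrigues(E[:3,:3])[0],E[:3,3],np.array(p["mtx"]),np.array(p["dist"]))[0][:,0]
def tri(u1,u2,a="top",b="side"):
    o1,v1=ray(a,u1);o2,v2=ray(b,u2)
    A=np.stack([v1,-v2],1);s=np.linalg.lstsq(A,o2-o1,rcond=None)[0]
    p,q=o1+s[0]*v1,o2+s[1]*v2; return (p+q)/2,np.linalg.norm(p-q)
E
python3 - <<'E'
from h import *
for n in("top","side"):
    im=camera(n); cv2.imwrite(f"pics/{n}0.png",cv2.cvtColor(im,cv2.COLOR_RGB2BGR))
    o,v=ray(n,(320,200)); print(n,o.round(3),v.round(3))
print(get_obs())
E
```

```text
pics
top [0.255 0.029 1.448] [ 0.21  -0.012 -0.978]
side [ 0.386 -0.613  0.902] [ 0.185  0.629 -0.755]
{'clock': 0.1, 'joint_pos': array([ 1.247395  ,  0.33281515, -0.06471555,  1.46083215,  0.02161293,
        1.34987237, -0.08849687]), 'joint_velocities': array([ 1.11860366e-03, -1.20090676e-03, -1.17074567e-03, -6.29562306e-04,
        4.85754324e-05, -2.34614626e-04,  2.22682530e-03]), 'tau': array([ 1.45615169e-03, -6.26749277e+01,  4.96469170e-02, -3.92429066e+01,
        1.64303166e-02,  6.96826814e-03,  3.49473794e-05]), 'position': array([ 0.18508823, -0.59663452,  0.2306035 ]), 'ee_rot': array([ 9.88707988e-01,  1.49853711e-01, -1.22233700e-04, -6.03245254e-04]), 'ft_force': array([-0.33174503, -0.41538647, -0.10133409]), 'torque': array([ 0.02068772, -0.03149012, -0.02363561]), 'grasp_force': 0.0, 'grip_width': 1.003730229645798}
```

View pics/top0.png

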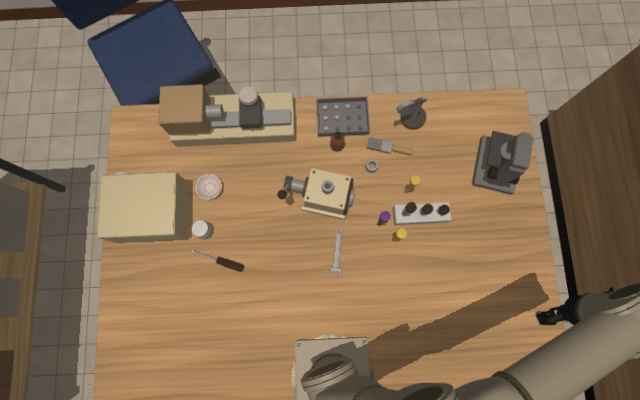

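View pics/side0.png

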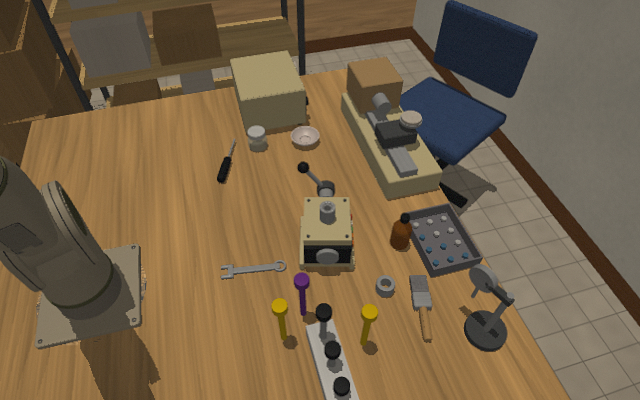

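The top view shows the black heads near (410,208), (427,209) and (444,210), purple at (384,217), yellow at (415,181) and (401,234), the tube at (327,187) and the ball at (282,195). In the side view the black heads are near (323,312), (332,350) and (341,385), the tube rim at (327,208) and the ball at (303,168).

Run:
```python
from h import *
T=cv2.imread("pics/top0.png");S=cv2.imread("pics/side0.png")
def blobs(im,roi,thr=50,mn=15):
    x0,y0,x1,y1=roi; m=(im[y0:y1,x0:x1].max(2)<thr).astype(np.uint8)
    n,l,s,c=cv2.connectedComponentsWithStats(m)
    return [((c[i]+[x0,y0]).round(1),s[i]) for i in range(1,n) if s[i,4]>=mn]
for n,im,rois in(("top",T,[(395,195,455,225),(272,185,296,205)]),("side",S,[(305,295,360,400),(290,155,318,180)])):
    for r in rois:
        for b in blobs(im,r): print(n,b[0],b[1])
a=cv2.resize(T[165:245,265:455],None,fx=4,fy=4,interpolation=cv2.INTER_CUBIC)
b=cv2.resize(S[295:400,270:385],None,fx=2.5,fy=2.5,interpolation=cv2.INTER_CUBIC)
c=cv2.resize(S[155:270,290:360],None,fx=2.3,fy=2.3,interpolation=cv2.INTER_CUBIC)
o=np.zeros((600,800,3),np.uint8);o[:a.shape[0],:a.shape[1]]=a;o[325:325+b.shape[0],:b.shape[1]]=b;o[325:325+c.shape[0],400:400+c.shape[1]]=c
cv2.imwrite("pics/crop0.png",o)
```

```text
side [323.3 312.5] [ 11   9  16  19 241]
side [332.1 349.8] [ 20  46  16  19 238]
side [341.3 386.1] [ 29  82  16  19 252]
side [302.8 167.2] [ 8  7 11 11 93]
```

View pics/crop0.png

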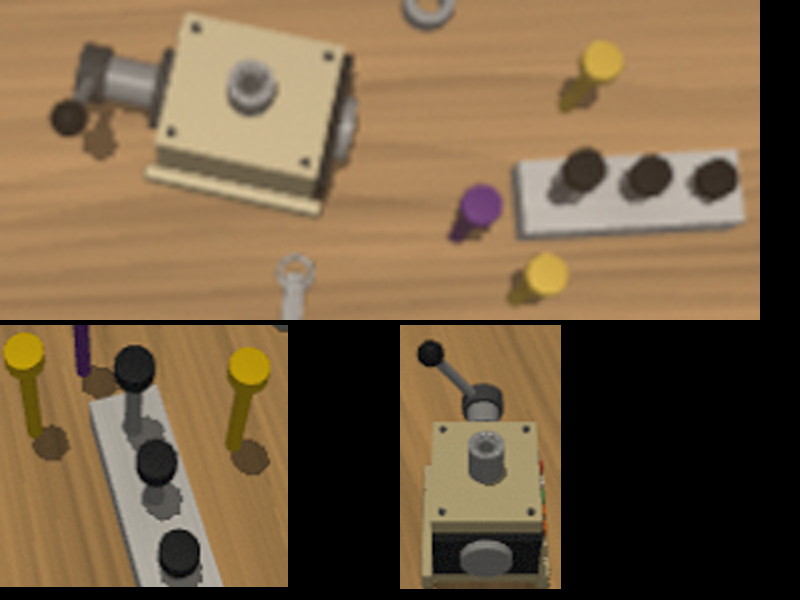

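The candidates in the top view are black (411,208), (427,209) and (444,210), purple (384,217), and yellow (415,181) and (401,234). The crop shows the black bar at the headstock end of the rack, top (411,208) and side (323,312), standing tallest. The coloured bars are decoys outside the rack. I'll check the heights by triangulation.

Run:
```python
from h import *
T=cv2.imread("pics/top0.png")
def blobs(roi,thr=85,mn=30):
    x0,y0,x1,y1=roi; m=((T[y0:y1,x0:x1].max(2)<thr)).astype(np.uint8)
    n,l,s,c=cv2.connectedComponentsWithStats(m)
    return [(c[i]+[x0,y0]) for i in range(1,n) if s[i,4]>=mn]
B=blobs((395,195,455,225),70);print(B)
K=blobs((272,185,289,203),70);print(K)
for u,s in zip(sorted(B,key=lambda b:b[0]),[(323.3,312.5),(332.1,349.8),(341.3,386.1)]): print("head",tri(u,s))
if K: print("ball",tri(K[0],(302.8,167.2)))
print("rim",tri((328,186.5),(327.4,206.3)),onz("top",(328,186.5),.15),onz("side",(327.4,206.3),.15))
sc=[onz("top",(x/4+265-.4,y/4+165-.4),.11)[:2] for x,y in((195,27),(328,57),(305,161),(171,131))]
sc=np.array(sc);print(sc,sc.mean(0))
print("+y dirs",sc[0]-sc[1],sc[3]-sc[2],"x",sc[0]-sc[3],sc[1]-sc[2])
for n,u,z in(("purple",(384.9,216),.15),("yel",(415,180.5),.15),("yel2",(401.5,233.5),.15)): print(n,onz("top",u,z))
rk=[onz("top",(x/4+265-.4,y/4+165-.4),.046)[:2] for x,y in((515,163),(740,150),(745,223),(523,238))];print("rack",rk)
```

```text
[array([410.38157895, 207.40789474]), array([426.82894737, 208.84210526]), array([443.35616438, 209.53424658])]
[array([281.68627451, 194.21568627])]
head (array([ 0.49887233, -0.25986857,  0.14882346]), np.float64(0.0012782248388493007))
head (array([ 0.49941895, -0.31968944,  0.10931022]), np.float64(0.001482914856119579))
head (array([ 0.50008376, -0.38010951,  0.07947367]), np.float64(0.0013736913948729746))
ball (array([0.55837286, 0.12972562, 0.14867712]), np.float64(0.0016829821371231498))
rim (array([ 0.57729235, -0.01306423,  0.15394732]), np.float64(0.006545175716692823)) [ 0.57489492 -0.01311789  0.15      ] [ 0.58169701 -0.0093192   0.15      ]
[[ 0.63663458  0.02971209]
 [ 0.60700491 -0.07471304]
 [ 0.52373347 -0.05162845]
 [ 0.5526492   0.05226569]] [ 0.58000554 -0.01109093]
+y dirs [0.02962967 0.10442513] [0.02891573 0.10389414] x [ 0.08398538 -0.0225536 ] [ 0.08327145 -0.02308459]
purple [ 0.4752078  -0.18021035  0.15      ]
yel [ 0.58147746 -0.28166519  0.15      ]
yel2 [ 0.41985767 -0.22566709  0.15      ]
rack [array([ 0.52692438, -0.22753993]), array([ 0.52919503, -0.41341367]), array([ 0.46849465, -0.41066109]), array([ 0.46462468, -0.22882139])]
```

The longest bar is the one at (0.499, -0.260): its head centre is at about 0.149 m, against 0.109 and 0.079 for the others, which matches the description. I'll move above it.

Emit:
step_arm --commands '[60, 0.08, 0.08, 0.1, 0.05, 0, 0, 60, 0.523, 0.561, 0.115, 0, 0, 0.404, 60, 0.523, 0.561, 0.115, 0, 0, 0.404, 60, 0.523, 0.561, 0.115, 0, 0, 0.404, 60, 0.523, 0.561, 0.115, 0, 0, 0.404, 60, 0.523, 0.561, 0.115, 0, 0, 0.404, 60, 0.523, 0.561, 0.115, 0, 0, 0.404, 60, 0.523, 0.561, 0.115, 0, 0, 0.404, 60, 0.523, 0.561, 0.115, 0, 0, 0.404, 60, 0.523, 0.561, 0.115, 0, 0, 0.404]' --squeeze 50

```text
clock: 1.35
position: [0.4984, -0.2611, 0.2999]
ee_rot: [0.708, 0.706, -0.0, -0.0]
ft_force: [-0.3, -0.5, 0.5]
grip_width: 0.706
grasp_force: 0.0
```

```bash
cat >> h.py <<'E'
from scipy.spatial.transform import Rotation as Ro
def wray(uv,o):
    p=camera_params("wrist");n=cv2.undistortPoints(np.array([[uv]],float),np.array(p["mtx"]),np.array(p["dist"]))[0,0]
    M=np.array(p["tool_from_camera"]);R=Ro.from_quat(o["ee_rot"]).as_matrix()
    return o["position"]+R@M[:3,3], R@M[:3,:3]@np.array([n[0],n[1],1.])
def wonz(uv,z,o):
    a,v=wray(uv,o);return a+v*(z-a[2])/v[2]
def wproj(P,o):
    p=camera_params("wrist");M=np.array(p["tool_from_camera"]);R=Ro.from_quat(o["ee_rot"]).as_matrix()
    T=np.eye(4);T[:3,:3]=R;T[:3,3]=o["position"];E=np.linalg.inv(T@M)
    return cv2.projectPoints(np.array(P,float).reshape(-1,1,3),cv2.Rodrigues(E[:3,:3])[0],E[:3,3],np.array(p["mtx"]),np.array(p["dist"]))[0][:,0]
E
python3 - <<'E'
from h import *
o=get_obs();print(o["clock"],o["position"],o["ee_rot"],o["joint_pos"],o["grip_width"]);im=camera("wrist")
cv2.imwrite("pics/w1.png",cv2.cvtColor(im,cv2.COLOR_RGB2BGR));print(camera_params("wrist"),wproj([[.499,-.26,.16],[.579,-.012,.15]],o))
E
```

```text
1.35 [ 0.49842049 -0.261068    0.29992576] [ 7.08048899e-01  7.06163263e-01 -3.03884983e-04 -3.32951440e-04] [ 0.81596775  0.20218198 -0.4836993   1.49894307  0.09431838  1.4644737
  0.32790501] 0.7060638143141648
{'mtx': array([[301.88394678,   0.        , 320.51186371],
       [  0.        , 301.88394678, 202.0119816 ],
       [  0.        ,   0.        ,   1.        ]]), 'dist': array([-0.01311931,  0.        ,  0.        ,  0.        ,  0.        ]), 'tool_from_camera': array([[ 5.23430444e-04, -9.48548354e-01, -3.16631879e-01,
         8.14791173e-02],
       [ 9.99999713e-01,  6.70168146e-04, -3.54533467e-04,
        -2.58087813e-04],
       [ 5.48488735e-04, -3.16631602e-01,  9.48548432e-01,
        -1.42696137e-01],
       [ 0.00000000e+00,  0.00000000e+00,  0.00000000e+00,
         1.00000000e+00]])} [[ 321.61604819  188.4284232 ]
 [ 426.93468442 -130.56536115]]
```

View pics/w1.png

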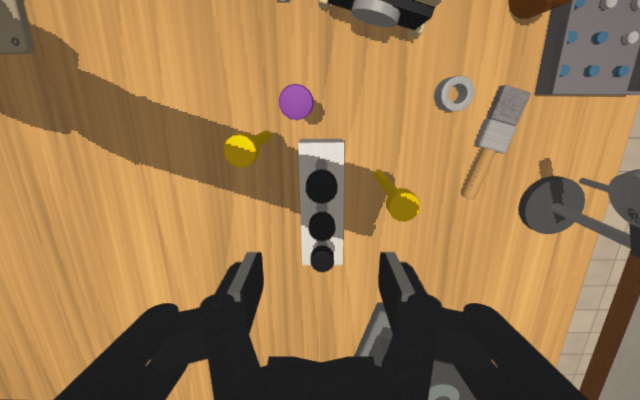

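The wrist view shows the long bar's head at (321,186), within 2 px of the prediction, with both jaws clear of the yellow bars at (241,150) and (404,206). I'll descend and grip.

Emit:
step_arm --commands '[60, 0.001, 0.003, -0.1, 0, 0, 0, 60, 0.001, 0.003, -0.18, 0, 0, 0, 60, 0.001, 0.003, -0.24, 0, 0, 0, 60, 0.001, 0.003, -0.283, 0, 0, 0, 60, 0.001, 0.003, -0.283, 0, 0, 0, 20, 0.001, 0.003, -0.283, 0, 0, 0, 20, 0.001, 0.003, -0.283, 0, 0, 0, 20, 0.001, 0.003, -0.283, 0, 0, 0, 20, 0.001, 0.003, -0.283, 0, 0, 0, 20, 0.001, 0.003, -0.283, 0, 0, 0]' --squeeze 60

```text
clock: 2.65
position: [0.5002, -0.2591, 0.1322]
ee_rot: [0.707, 0.707, 0.0, 0.001]
ft_force: [-1.4, -0.4, 7.4]
grip_width: 0.355
grasp_force: 59.0
```

Emit:
step_arm --commands '[20, 0, 0, 0.05, 0, 0, 0, 20, 0, 0, 0.13, 0, 0, 0, 20, 0, 0, 0.22, 0, 0, 0, 20, 0, 0, 0.317, 0, 0, 0, 20, 0.05, 0.08, 0.317, 0, 0, 0, 20, 0.09, 0.17, 0.317, 0, 0, 0, 20, 0.133, 0.23, 0.317, 0, 0, 0, 20, 0.133, 0.25, 0.317, 0, 0, 0, 20, 0.133, 0.25, 0.317, 0, 0, 0, 20, 0.133, 0.25, 0.317, 0, 0, 0]'

```text
clock: 3.9
position: [0.5789, -0.1104, 0.3209]
ee_rot: [0.708, 0.706, -0.0, 0.0]
ft_force: [-0.4, 0.2, -1.9]
grip_width: 0.353
grasp_force: 60.1
```

Run:
```python
from h import *
o=get_obs();print(o["clock"],o["position"],o["ee_rot"],o["ft_force"],o["grip_width"]);im=camera("wrist");s=camera("side")
q=wproj([[.579,-.012,.15]],o)[0];print(q, proj("side",[[.579,-.012,.15]]))
x,y=q.astype(int)
out=np.zeros((600,800,3),np.uint8);out[:400,:640]=im
x0,y0=270,120;c=cv2.resize(s[y0:y0+100,x0:x0+100],None,fx=2,fy=2);out[400:600,:200]=c
c=cv2.resize(im[max(y-40,0):max(y-40,0)+80,x-40:x+40],(200,200));out[400:600,220:420]=c;print(x-40,max(y-40,0))
cv2.imwrite("pics/w2.png",out[:,:,::-1]);cv2.imwrite("pics/w2raw.png",im[:,:,::-1]);cv2.imwrite("pics/s2raw.png",s[:,:,::-1])
```

```text
3.9 [ 0.5789441  -0.11037795  0.32089978] [ 7.08210142e-01  7.06001526e-01 -3.21298090e-04  3.69267301e-04] [-0.40219569  0.22440161 -1.9230209 ] 0.35277450165430063
[320.69285363  82.88449491] [[326.60080688 207.40617828]]
280 42
```

View pics/w2.png

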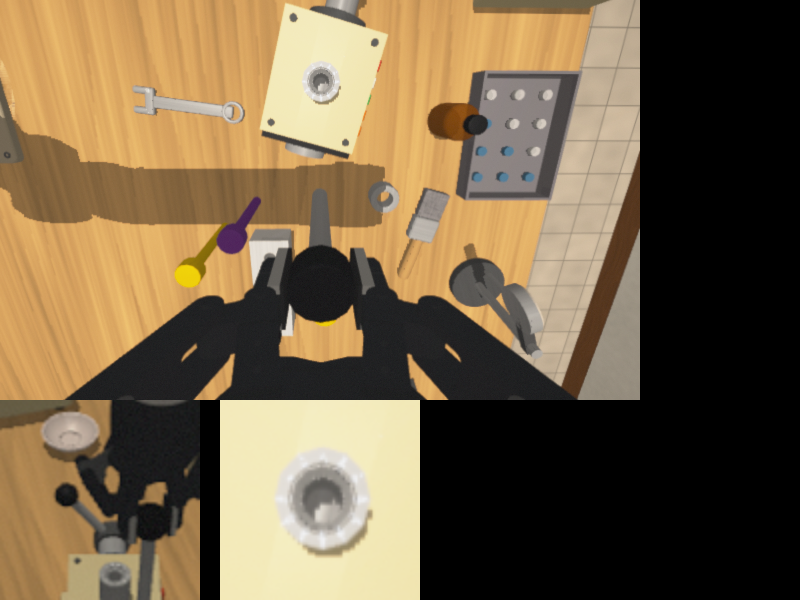

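The wrist view shows the rim ring centred near (320.7,81), the bar tip near (320,190) and the head at (320,283).

Run:
```python
from h import *
o=get_obs();im=cv2.imread("pics/w2raw.png");P=o["position"]
g=cv2.cvtColor(im,cv2.COLOR_BGR2HSV)
m=((g[...,1]<45)&(g[...,2]>110)).astype(np.uint8);m[:, :290]=0;m[:,350:]=0;m[:50]=0;m[112:]=0
c=max(cv2.findContours(m,0,1)[0],key=cv2.contourArea);e=cv2.fitEllipse(c);print(e,wonz(e[0],.15,o))
# bar: columns by row
for r in range(186,248,6):
    x=im[r,300:342].astype(int);s=x.max(1)-x.min(1);k=np.where((s<14)&(x.max(1)>30))[0]+300;print(r,k.min() if len(k) else 0,k.max() if len(k) else 0)
print("col320",[int(im[r,320].max()-im[r,320].min()) for r in range(182,196)])
print("pred axis nose/head", wproj([[P[0],P[1],z] for z in (.194,.194+.144,.194+.154)],o))
d=(im.max(2)<40).astype(np.uint8)[240:330,285:358];ys,xs=np.nonzero(d);print("head top row",ys.min()+240)
```

```text
((320.47027587890625, 80.6788330078125), (37.245643615722656, 39.984920501708984), 4.195200443267822) [ 0.5788551  -0.00984401  0.15      ]
186 0 0
192 314 325
198 313 326
204 312 326
210 312 327
216 311 327
222 311 328
228 311 328
234 311 329
240 310 329
246 310 330
col320 [70, 71, 71, 72, 70, 67, 40, 11, 8, 7, 7, 7, 7, 6]
pred axis nose/head [[320.89204219 193.28931736]
 [321.10546715 280.19381342]
 [321.13613289 292.71005878]]
head top row 246
```

Emit:
step_arm --commands '[20, 0.0007, 0.09, 0, 0, 0, 0, 20, 0.0007, 0.15, 0, 0, 0, 0, 20, 0.0007, 0.167, 0, 0, 0, 0, 20, 0.0007, 0.167, 0, 0, 0, 0, 20, 0.0007, 0.167, -0.03, 0, 0, 0, 20, 0.0007, 0.167, -0.055, 0, 0, 0, 20, 0.0007, 0.167, -0.075, 0, 0, 0, 20, 0.0007, 0.167, -0.09, 0, 0, 0, 20, 0.0007, 0.167, -0.105, 0, 0, 0, 20, 0.0007, 0.167, -0.105, 0, 0, 0]'

```text
clock: 5.25
position: [0.5796, -0.0084, 0.2571]
ee_rot: [0.707, 0.707, -0.0, -0.0]
ft_force: [0.1, -0.3, -2.2]
grip_width: 0.351
grasp_force: 60.0
```

Emit:
step_arm --commands '[20, 0, 0, -0.02, 0, 0, 0, 20, 0, 0, -0.035, 0, 0, 0, 20, 0, 0, -0.05, 0, 0, 0, 20, 0, 0, -0.06, 0, 0, 0, 20, 0, 0, -0.064, 0, 0, 0, 20, 0, 0, -0.067, 0, 0, 0, 20, 0, 0, -0.067, 0, 0, 0, 20, 0, 0, -0.067, 0, 0, 0, 20, 0, 0, -0.067, 0, 0, 0, 20, 0, 0, -0.067, 0, 0, 0]'

```text
clock: 6.5
position: [0.5799, -0.0083, 0.2176]
ee_rot: [0.707, 0.707, 0.0, 0.0]
ft_force: [-0.5, -0.3, -1.9]
grip_width: 0.354
grasp_force: 60.1
```

Emit:
step_arm --commands '[20, 0, 0, -0.003, 0, 0, 0, 20, 0, 0, -0.005, 0, 0, 0, 20, 0, 0, -0.005, 0, 0, 0, 60, 0, 0, -0.005, 0, 0, 0, 60, 0, 0, -0.005, 0, 0, 0, 60, 0, 0, -0.005, 0, 0, 0, 60, 0, 0, -0.005, 0, 0, 0, 60, 0, 0, 0.04, 0, 0, 0, 60, 0, 0, 0.12, 0, 0, 0, 60, 0, 0, 0.12, 0, 0, 0]'

```text
clock: 7.75
position: [0.5813, -0.0079, 0.2934]
ee_rot: [0.707, 0.707, 0.002, 0.002]
ft_force: [-0.0, -0.6, -1.0]
grip_width: 0.702
grasp_force: 0.0
```

Run:
```python
from h import *
o=get_obs();print(o["clock"],o["position"],o["ft_force"],o["grip_width"],o["joint_pos"]);im=camera("wrist");s=camera("side")
print(wproj([[.579,-.01,.252]],o),wproj([[.558,.13,.148]],o),proj("side",[[.579,-.01,.232],[.579,-.01,.15],[.579,-.01,.242],[.558,.13,.148]]))
out=np.zeros((600,800,3),np.uint8);out[:400,:640]=im
out[400:600,:300]=cv2.resize(s[130:230,250:400],None,fx=2,fy=2)
cv2.imwrite("pics/w3.png",out[:,:,::-1]);cv2.imwrite("pics/w3raw.png",im[:,:,::-1])
```

```text
7.75 [ 0.58134359 -0.00788702  0.29340656] [-0.03400674 -0.63922907 -1.01612719] 0.7021227426191532 [ 0.46267608  0.26625743 -0.64380943  1.4611296   0.16069344  1.46085922
 -0.18147808]
[[317.07876994 233.53609241]] [[292.36452055  31.64753656]] [[327.08763175 182.1221305 ]
 [326.35342666 206.76022221]
 [327.18367915 178.88624198]
 [302.31642507 167.46591278]]
```

View pics/w3.png

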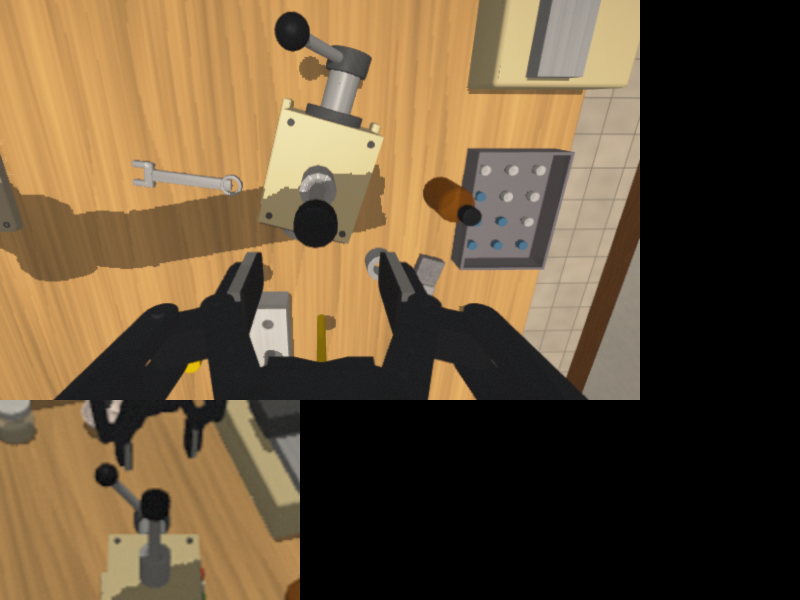

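The side inset shows the bar standing in the tube with its head at about (327,182), which is the expected resting height. The ball is where predicted: wrist (292,31), q about -0.62. I'll close the fingers and move to the robot side of the ball.

Emit:
step_arm --commands '[0, -0.03, 0.1, 0.01, 0, 0, -0.04, 0, -0.07, 0.18, 0.01, 0, 0, -0.0866, 0, -0.119, 0.258, 0.01, 0, 0, -0.0866, 0, -0.119, 0.258, 0, 0, 0, -0.0866, 0, -0.119, 0.258, -0.09, 0, 0, -0.0866, 0, -0.119, 0.258, -0.18, 0, 0, -0.0866, 0, -0.119, 0.258, -0.257, 0, 0, -0.0866, 0, -0.119, 0.258, -0.257, 0, 0, -0.0866, 0, -0.119, 0.258, -0.257, 0, 0, -0.0866, 0, -0.119, 0.258, -0.257, 0, 0, -0.0866]'

```text
clock: 9.1
position: [0.5096, 0.1467, 0.1373]
ee_rot: [0.797, 0.604, 0.001, 0.001]
ft_force: [0.2, 0.1, 0.2]
grip_width: 0.005
grasp_force: 0.0
```

Emit:
step_arm --commands '[0, 0.02, -0.0056, 0, 0, 0, 0, 0, 0.032, -0.0089, 0, 0, 0, 0, 0, 0.039, -0.0108, 0, 0, 0, 0, 0, 0.046, -0.0128, 0, 0, 0, 0, 0, 0.053, -0.0147, 0, 0, 0, 0, 0, 0.06, -0.0167, 0, 0, 0, 0, 0, 0.067, -0.0186, 0, 0, 0, 0, 0, 0.074, -0.0206, 0, 0, 0, 0, 0, 0.077, -0.0214, 0, 0, 0, 0, 0, 0.077, -0.0214, 0, 0, 0, 0]'

```text
clock: 10.35
position: [0.5545, 0.1341, 0.1353]
ee_rot: [0.797, 0.605, 0.0, -0.0]
ft_force: [-2.8, 2.6, 2.3]
grip_width: 0.001
grasp_force: 1.7
```

```bash
cat > chk.py <<'E'
from h import *
o=get_obs();s=camera("side");t=camera("top")
def blob(im,roi,thr):
    x0,y0,x1,y1=roi;m=(im[y0:y1,x0:x1].max(2)<thr).astype(np.uint8)
    n,l,st,c=cv2.connectedComponentsWithStats(m);return [((c[i]+[x0,y0]).round(1),int(st[i,4])) for i in range(1,n) if st[i,4]>25]
d=o["position"][:2]-[.6138,.1152]
print(o["clock"],"s",d@[.9634,-.268],o["position"],"F",o["ft_force"].round(1),"head",blob(s,(312,165,342,215),45))
print("head z proj",{z:proj("side",[[.579,-.01,z]])[0].round(1) for z in(.232,.188,.16)})
E
python3 chk.py
```

```text
10.35 s -0.06220114113676286 [0.55449755 0.13411476 0.13532627] F [-2.8  2.6  2.3] head [(array([325.4, 182.8]), 214)]
head z proj {0.232: array([327.1, 182.1]), 0.188: array([326.7, 195.7]), 0.16: array([326.4, 203.9])}
```

Contact is made with light force and the head is still high. I'll push on in 16 mm slices.

Emit:
step_arm --commands '[0, 0.004, -0.0011, 0, 0, 0, 0, 0, 0.008, -0.0022, 0, 0, 0, 0, 0, 0.012, -0.0033, 0, 0, 0, 0, 0, 0.016, -0.0045, 0, 0, 0, 0, 0, 0.02, -0.0056, 0, 0, 0, 0, 0, 0.023, -0.0064, 0, 0, 0, 0, 0, 0.026, -0.0072, 0, 0, 0, 0, 0, 0.026, -0.0072, 0, 0, 0, 0, 0, 0.026, -0.0072, 0, 0, 0, 0, 0, 0.026, -0.0072, 0, 0, 0, 0]'

```text
clock: 11.7
position: [0.5709, 0.129, 0.136]
ee_rot: [0.797, 0.604, 0.001, 0.001]
ft_force: [-3.9, 0.1, 6.9]
grip_width: 0.002
grasp_force: 3.5
```

```bash
python3 chk.py|head -1
```

```text
11.7 s -0.044994912650254563 [0.5709463  0.12904201 0.13600515] F [-3.9  0.1  6.9] head [(array([325.4, 182.9]), 214)]
```

Emit:
step_arm --commands '[0, 0.004, -0.0011, 0, 0, 0, 0, 0, 0.008, -0.0022, 0, 0, 0, 0, 0, 0.012, -0.0033, 0, 0, 0, 0, 0, 0.016, -0.0045, 0, 0, 0, 0, 0, 0.02, -0.0056, 0, 0, 0, 0, 0, 0.023, -0.0064, 0, 0, 0, 0, 0, 0.026, -0.0072, 0, 0, 0, 0, 0, 0.026, -0.0072, 0, 0, 0, 0, 0, 0.026, -0.0072, 0, 0, 0, 0, 0, 0.026, -0.0072, 0, 0, 0, 0]'

```text
clock: 13.05
position: [0.5876, 0.125, 0.1371]
ee_rot: [0.797, 0.604, 0.002, 0.001]
ft_force: [-2.1, 0.4, 11.2]
grip_width: -0.003
grasp_force: 5.3
```

```bash
python3 chk.py|head -1
```

```text
13.05 s -0.027851320168458173 [0.58760406 0.1249543  0.13712324] F [-2.1  0.4 11.2] head [(array([325.4, 183. ]), 214)]
```

There's an 11 N upward push, because the rising ball is meeting the knuckle overhang. I'll raise the tool 15 mm and go on.

Emit:
step_arm --commands '[0, 0, 0, 0.012, 0, 0, 0, 0, 0, 0, 0.025, 0, 0, 0, 0, 0, 0, 0.025, 0, 0, 0, 0, 0.004, -0.0011, 0.025, 0, 0, 0, 0, 0.008, -0.0022, 0.025, 0, 0, 0, 0, 0.012, -0.0033, 0.025, 0, 0, 0, 0, 0.016, -0.0045, 0.025, 0, 0, 0, 0, 0.02, -0.0056, 0.025, 0, 0, 0, 0, 0.02, -0.0056, 0.025, 0, 0, 0, 0, 0.02, -0.0056, 0.025, 0, 0, 0]'

```text
clock: 14.4
position: [0.598, 0.1214, 0.1502]
ee_rot: [0.797, 0.604, 0.0, 0.0]
ft_force: [-0.4, 0.6, 0.7]
grip_width: -0.005
grasp_force: 0.0
```

```bash
python3 chk.py|head -1
```

```text
14.4 s -0.016902121597325695 [0.59797008 0.12136261 0.15022168] F [-0.4  0.6  0.7] head [(array([326.3, 192.3]), 261)]
```

Emit:
step_arm --commands '[0, 0.004, -0.0011, 0, 0, 0, 0, 0, 0.008, -0.0022, 0, 0, 0, 0, 0, 0.012, -0.0033, 0, 0, 0, 0, 0, 0.016, -0.0045, 0, 0, 0, 0, 0, 0.02, -0.0056, 0, 0, 0, 0, 0, 0.023, -0.0064, 0, 0, 0, 0, 0, 0.023, -0.0064, 0, 0, 0, 0, 0, 0.023, -0.0064, 0, 0, 0, 0, 0, 0.023, -0.0064, 0, 0, 0, 0, 0, 0.023, -0.0064, 0, 0, 0, 0]'

```text
clock: 15.75
position: [0.6118, 0.1178, 0.1505]
ee_rot: [0.797, 0.604, 0.0, 0.0]
ft_force: [-1.0, 0.2, -0.6]
grip_width: 0.002
grasp_force: 0.4
```

```bash
python3 chk.py|head -1
python3 - <<'E'
from h import *
print(proj("side",[[.6138+.1*np.sin(q)*.9634,.1152-.1*np.sin(q)*.268,.066+.1*np.cos(q)] for q in(-.4,-.2,0,.2,.4,.6)]).round(0).tolist())
s=camera("side");cv2.imwrite("pics/s4.png",cv2.resize(s[130:230,250:400],None,fx=5,fy=5)[:,:,::-1])
E
```

```text
15.75 s -0.0026729948656629412 [0.61175416 0.11781951 0.15048929] F [-1.   0.2 -0.6] head [(array([336.3, 166.1]), 28), (array([326.3, 192.4]), 260)]
[[310.0, 164.0], [318.0, 163.0], [326.0, 162.0], [334.0, 163.0], [341.0, 164.0], [348.0, 167.0]]
```

View pics/s4.png

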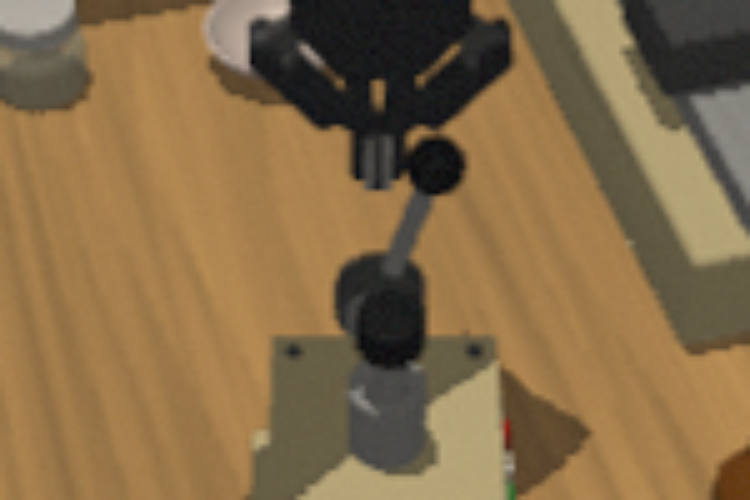

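The image shows the ball at (337,163), so q is about 0.3. The head now spans rows 188–204, centred near 196, so the bar has dropped to 0.188. I'll retreat, rise and move above the head.

Emit:
step_arm --commands '[0, -0.048, 0.0134, 0, 0, 0, 0, 0, -0.048, 0.0134, 0.09, 0, 0, 0, 0, -0.048, 0.0134, 0.18, 0, 0, 0, 0, -0.048, 0.0134, 0.21, 0, 0, 0, 0, -0.055, -0.08, 0.21, 0, 0, 0, 0, -0.055, -0.17, 0.21, 0, 0, 0, 0, -0.055, -0.213, 0.21, 0, 0, 0, 0, -0.055, -0.213, 0.16, 0, 0, 0, 0, -0.055, -0.213, 0.11, 0, 0, 0, 0, -0.055, -0.213, 0.11, 0, 0, 0]'

```text
clock: 17.15
position: [0.5773, -0.0104, 0.214]
ee_rot: [0.797, 0.604, -0.002, -0.001]
ft_force: [0.5, 0.6, 0.0]
grip_width: -0.001
grasp_force: 0.0
```

Run:
```python
from h import *
o=get_obs();print(o["clock"],o["position"],o["ft_force"],o["joint_pos"])
s=camera("side");t=camera("wrist")
out=np.zeros((400,800,3),np.uint8);out[:400,:400]=cv2.resize(s[130:230,275:375],None,fx=4,fy=4);out[:,400:]=t[:,120:520]
cv2.imwrite("pics/s5.png",out[:,:,::-1]);print(proj("side",[[.579,-.01,.188],[.579,-.01,.16]]))
```

```text
17.15 [ 0.57725887 -0.01042658  0.21395823] [0.46062468 0.6215069  0.0237788 ] [ 0.44865687  0.30087622 -0.61546198  1.58573994  0.17695253  1.31595028
 -0.46415299]
[[326.68229924 195.745323  ]
 [326.43816587 203.92533484]]
```

View pics/s5.png

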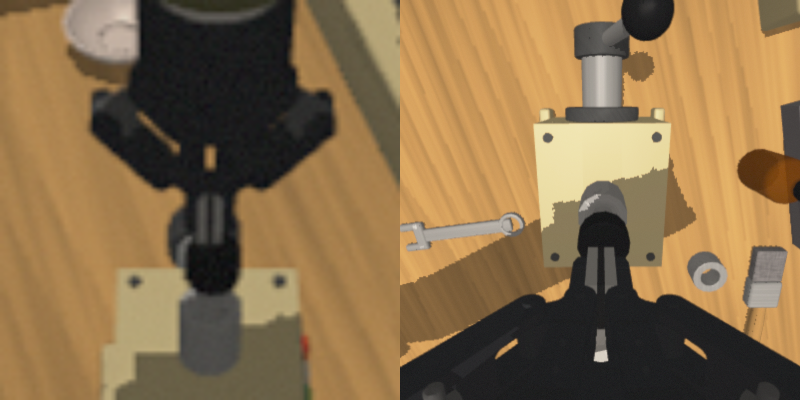

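The closed fingers are centred over the head. I'll press down slowly.

Emit:
step_arm --commands '[0, 0.002, 0, -0.015, 0, 0, 0, 0, 0.002, 0, -0.024, 0, 0, 0, 0, 0.002, 0, -0.032, 0, 0, 0, 0, 0.002, 0, -0.039, 0, 0, 0, 0, 0.002, 0, -0.046, 0, 0, 0, 0, 0.002, 0, -0.053, 0, 0, 0, 0, 0.002, 0, -0.06, 0, 0, 0, 0, 0.002, 0, -0.065, 0, 0, 0, 0, 0.002, 0, -0.068, 0, 0, 0, 0, 0.002, 0, -0.068, 0, 0, 0]'

```text
clock: 18.5
position: [0.5804, -0.01, 0.1764]
ee_rot: [0.797, 0.604, 0.001, 0.001]
ft_force: [-0.7, -0.6, 5.7]
grip_width: 0.003
grasp_force: 2.8
```

Emit:
step_arm --commands '[0, 0, 0, -0.003, 0, 0, 0, 0, 0, 0, -0.006, 0, 0, 0, 0, 0, 0, -0.008, 0, 0, 0, 0, 0, 0, -0.01, 0, 0, 0, 0, 0, 0, -0.01, 0, 0, 0, 0, 0, 0, -0.01, 0, 0, 0, 0, 0, 0, -0.01, 0, 0, 0, 0, 0, 0, -0.01, 0, 0, 0, 0, 0, 0, -0.01, 0, 0, 0, 0, 0, 0, -0.01, 0, 0, 0]'

```text
clock: 19.75
position: [0.5804, -0.0099, 0.1706]
ee_rot: [0.797, 0.604, 0.001, 0.001]
ft_force: [-0.6, -0.7, 7.0]
grip_width: -0.001
grasp_force: 3.4
```

Emit:
step_arm --commands '[0, 0, 0, -0.001, 0, 0, 0, 0, 0, 0, -0.002, 0, 0, 0, 0, 0, 0, -0.003, 0, 0, 0, 0, 0, 0, -0.004, 0, 0, 0, 0, 0, 0, -0.004, 0, 0, 0, 0, 0, 0, -0.004, 0, 0, 0, 0, 0, 0, -0.004, 0, 0, 0, 0, 0, 0, -0.004, 0, 0, 0, 0, 0, 0, -0.004, 0, 0, 0, 0, 0, 0, -0.004, 0, 0, 0]'

```text
clock: 21.0
position: [0.5806, -0.01, 0.1702]
ee_rot: [0.797, 0.604, 0.001, 0.001]
ft_force: [-9.2, -1.1, 22.9]
grip_width: -0.002
grasp_force: 11.7
```

The force rose to 23 N with the tool stalled at z = 0.170, so the head is on the rim. I'll retreat.

Emit:
step_arm --commands '[0, 0, 0, 0.03, 0, 0, 0, 0, 0, 0, 0.1, 0, 0, 0, 0, 0, 0, 0.2, 0, 0, 0, 0, -0.1, 0, 0.25, 0, 0, 0, 0, -0.2, 0, 0.25, 0, 0, 0, 0, -0.2, 0, 0.25, 0, 0, 0, 0, -0.2, 0, 0.25, 0, 0, 0, 0, -0.2, 0, 0.25, 0, 0, 0, 0, -0.2, 0, 0.25, 0, 0, 0, 0, -0.2, 0, 0.25, 0, 0, 0]'

```text
clock: 22.25
position: [0.4602, -0.0099, 0.3168]
ee_rot: [0.797, 0.605, -0.0, -0.001]
ft_force: [0.0, 1.3, -0.2]
grip_width: 0.001
grasp_force: 0.0
```

Run:
```python
from h import *
o=get_obs();print(o["clock"],o["position"],o["ft_force"])
s=camera("side");cv2.imwrite("pics/s6.png",cv2.resize(s[130:400,210:440],None,fx=2.2,fy=2.2)[:,:,::-1])
```

```text
22.25 [ 0.46018328 -0.00988933  0.31677119] [ 0.02307618  1.29993343 -0.15933605]
```

View pics/s6.png

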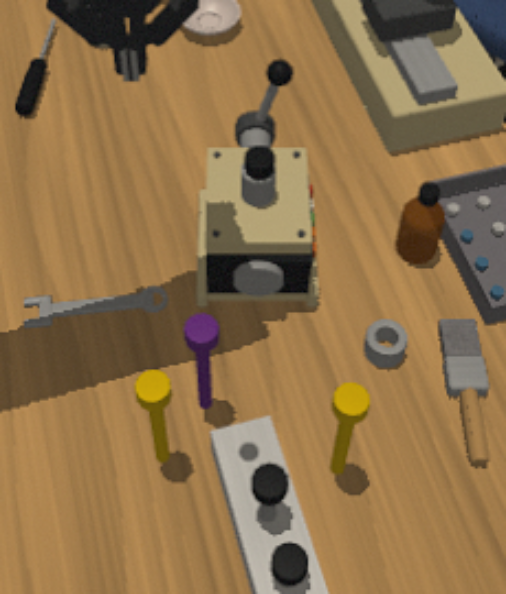

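The picture shows the head seated on the tube rim at (259,162), the lever leaning away, and the other two bars and the loose things undisturbed.

```bash
python3 -c "
from workcell import *
print(hand_in())"
```

```text
the job is handed in; nothing more can be done
None
```

The job is handed in at about 22 s: the longest bar dropped into the spindle's cross-hole and was pressed home until its head met the tube rim, and the last picture shows the two other bars still in the rack and the bench items in view undisturbed.

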